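# Load the last block and start the clamp bolt of a sanding fixture

### The arm

A 6-joint arm with a two-finger parallel gripper is mounted at the origin on a cart in front of the work surface, level with it; the furniture and walls round the work are solid. World frame = base frame: x ahead of the robot, y to its left, z up, the work surface at z = 0. Lengths are in m, angles in rad, forces in N, time in s.
With the tool pointing down it reaches from about 0.25 to 0.775 m from the base axis. Payload 8.9 kg.
Tool frame: the origin (TCP) lies midway between the tips of the shut fingers; the grasp point (between the pads) lies 19 mm behind it; z points along the fingers, y is the line along which they close (so a half turn about z gives the same grasp; the last joint's range is limited). The gripper opens to 85 mm and grips with 20 to 120 N. Pads are 22 mm wide; open, the fingers measure 114 mm over their backs; the gripper's body (76 mm by 85 mm) begins 54 mm behind the grasp point. The pads swing forward as they close: fully open they stand 13 mm farther back than shut.
Start: joints at [-1.464, 0.291, -0.153, 1.127, 0, 1.431], TCP at [0.128, -0.509, 0.231] pointing down, gripper open.
Joint ranges: [-2.52, 2.52], [-0.91, 1.74], [-1.3, 1.37], [-1.96, 2.02], [-1.52, 1.47], [-3.14, 3.14]. Speed limits (rad/s): [2.22, 2.22, 2.79, 3.14, 3.14, 3.14].

### API

Orientations are given as a rotation vector (axis times angle).
In Python, from workcell import ctrl gives the robot as it stands.
- The arm moves only by the tool step_arm, never from a script. Its arguments are lists of equal length, an entry for each row: "travel": the shift along the tool's x, y, z each as a share of 0.4 m, from -1 to 1, a list of three; "dr": the turn, a rotation vector about the tool's x, y, z each as a share of 45 degrees, from -1 to 1, a list of three; "gripper": the finger opening in mm, from 0 to 85.4. A call has 1 to 12 rows; each row is the pose to reach, as a shift and turn from the pose commanded when the call began, along the tool's axes at that moment; what a row does not reach only later rows make up. A row lasts 1/8 s, in which the tool goes at most 62.5 mm and 10.7 degrees, less where a joint would pass 70% of its speed; a pose out of reach is approached as far as the arm can. A call with a number of a shift or a turn outside -1 to 1 is refused whole. A call with a gripper value outside its range is refused whole. The fingers move at their own pace and stop on an object; "grip_force" is the grip in N (left out, the last holds). Time passes only in rows, so rows that repeat a pose let the fingers close. It gives the time, the measured TCP pose, the force, the opening and the grip force at its end, in the units of the state.
- ctrl.state(): the state, without advancing time (a new reading comes with each control period).
- ctrl.snapshot(name): name is "scene" or "top"; returns a dict with "pixels" (480x640x3 uint8, red, green, blue), "fov_y" (degrees; the focal length in pixels is half the picture's height over the tangent of half this angle, whatever the lens; pixels are square), "cx", "cy" (the principal point, pixels), "k1" (the pictures are not rectified: a ray, as slopes to the right and down, at radius r is drawn at 1 + k1 r^2 times it, then the intrinsics apply), "R" (3x3) and "t" (3): a world point X has camera coordinates R X + t. Camera axes: x right, y down, z forward; pixel columns grow to the right and rows downward; lengths in m; the calibration is good to about 2 mm. A picture is of the moment at which its call begins. There is no depth.
- ctrl.sign_off(): hands the job in; it is judged then, once.
Trained networks look in a picture, given as the dict that the camera call returned (one of the last four; its "shot" number tells which), for a name from the list of things; names that differ only in an ending like _2 or _b are one class to them, and where a whole thing is asked for, a point or a joint stands for the part that bears it (a point fixed in the world has none). Each returns a list of dicts, best first, with "confidence" (0 to 1); they miss things now and then, are a little off and sometimes report something else, mostly with a low value. They report only what shows in the picture. A call takes as long as a camera call. They do not tell look-alikes from the thing itself.
- ctrl.outline_of(picture, query): "mask" (480x640 bool, what is visible of it) and "at" ([row, column] in pixels, amid what is visible of it).
The state is a dict: "clock": time; "qpos": joint angles; "dq": joint speeds; "joint_torque": joint torques, N m; "eef_pos": TCP position; "eef_rot": TCP orientation; "force": force on the tool from outside, world axes, zero at the start; "moment": the same for the moment, N m; "opening": opening from 0.0 (shut) to 1.0 (fully open); "grip_force": force on a finger pad.
Only numpy, scipy, OpenCV 4.12 (cv2) and the standard library are available. Lean on these libraries where they do the work, as an engineer would, in place of code of your own. Each camera call takes 0.05 s, during which the arm holds its last target. There are 200 camera calls.

### The job

Stand the wooden block that is on the bench to the left of the sanding fixture upright in the fixture's empty pocket and let go of it. Then start the fixture's clamp bolt by its black knob so that it cannot cross-thread: turn it backward (anticlockwise from above) until it drops as the thread leads pass each other, then forward one full turn so that the thread takes it down, and finish still gripping the knob there, with the bolt only started, not run down to the jaws. Leave the three loaded blocks seated and do not disturb the glue bottle, the mallet or the cork sanding block.

Things in the scene. Friction and masses are not known exactly. Their poses are not given: they have to be found in the camera images.
- fixture: Plywood fixture fixed to the bench, base 156 x 258 x 12 mm; origin at the underside of the base on the boss axis, z up, y along its length. A steel boss (47 mm diameter, 62 mm high) in the middle holds the clamp bolt; sprung jaws (up to 79 mm high, 24 to 41 mm from the axis along y) flank it. Pockets at x +-33, y +-88 mm, floors 12 mm high; three hold blocks, the one at x -33, y +88 is empty.
- pocket (a point): Centre of the floor of the empty pocket; axes as the fixture. Clear size 58 mm along x, 34 mm along y; the walls rise 16 mm (dividers on the x sides), 20 mm (end stop, +y side) and 21 mm (jaw bar, -y side, 8 mm thick, free space behind it) above the floor. A block stands in it with its 50 mm width along x and its 28 mm thickness along y.
- block: The tapered hardwood block to load, standing upright on the bench to the left of the fixture: 28 mm thick (its own x, flat parallel faces, grip across these), 50 mm wide at the foot (its own y) and narrower at the top, 64 mm tall, 52 g; origin at the centre of its underside, z up.
- clamp_bolt: Steel bolt, 118 mm long, 0.28 kg, nose down in the boss; origin at the centre of its nose, z up. Right-hand round thread of 8 mm pitch, about 2 mm play; brass cone 66 to 82 mm and round black knob (42 mm diameter) 90 to 118 mm above the origin. Origin above the fixture's origin: 19.5 to 21 mm at the start, 21 to 22 just before the drop, 14 after it, 6 after one turn forward. Leans up to 3 degrees.
- knob (a point): On the bolt's axis at a good height to grip the knob, 12 mm below its top, 16 mm above its lower edge; axes as the bolt: the white line on the knob's top runs along +x. It turns with less than 0.1 N m; a grip of 20 to 40 N suffices. Backward (anticlockwise from above, +z) it climbs 8 mm a turn, forward it sinks 8 mm a turn: the hand should follow.
- bolt_lead (a point): Lower end of the bolt's thread, 14 mm from the axis along the bolt's +x, 37.5 mm above its origin, below the white line. At the start it rests on the boss's thread, 0.6 to 1.2 rad of backward turning before the drop. The bolt falls 8 mm by its own weight as the two ends pass each other if it is held loosely then, or when let go after turning past; a firm grip carries it.
- boss_lead (a point): Upper end of the boss's internal thread, 14 mm from the boss axis on the fixture's -x side, 56 mm above its origin, below a red dot on the boss's rim. The drop comes when the bolt's white line has just passed above this dot (up to 0.3 rad past). The thread runs down clockwise from here, just under one turn.
- block_a: A block already in its pocket (fixture x +33, y +88 mm), as the block to load; origin at the centre of its underside.
- block_b: A block already in its pocket (fixture x +33, y -88 mm).
- block_c: A block already in its pocket (fixture x -33, y -88 mm).
- glue: White glue bottle with a red nozzle, 58 mm in diameter, 181 mm tall, standing behind the fixture, to its left; origin at the centre of its underside. Bystander.
- mallet: Wooden mallet lying to the right of the fixture, 184 x 85 x 60 mm; origin under the middle of its length. Bystander.
- cork: Brown sanding block with a cork sole, 63 x 112 x 36 mm, lying behind the fixture to the right; origin at the centre of its underside. Bystander.
There are look-alikes about, which are no part of the job. What is shaped like the block_a but orange is not meant. What is shaped like the block but turquoise is not meant.

How it is judged:
On the way, in this order (a step that is already met when the one before it is completed fails the run):
1. the loose block stands upright on the floor of the empty pocket and has been let go (horizontal distance between block and pocket below 0.008 m and z of block in the frame of pocket below 0.004 m and angle between block's own z axis and vertical below 0.08 rad and contact force between the fingers and block below 0.1 N and linear speed of block below 0.02 m/s), for 0.2 s.
2. the bolt has been turned backward until its thread end reaches the end of the boss's thread, still resting on top of it (y of bolt_lead in the frame of fixture below 0.0035 m and x of bolt_lead in the frame of fixture below 0 m and z of clamp_bolt in the frame of fixture between 0.0175 and 0.03 m), for 0.02 s.
3. the bolt has dropped into the thread (by about one pitch) (z of clamp_bolt in the frame of fixture between 0.0115 and 0.0162 m and angle between clamp_bolt's own z axis and vertical below 0.1 rad), for 0.1 s.
At the end, for the whole second after the job is handed in: The bolt is started: one turn forward from the drop (8 mm lower), give or take 0.4 turn, upright and still, its knob gripped with more than 3 N; the block stands upright in its pocket (within 8 mm of its centre, on the floor) and the three others are still in theirs (z of clamp_bolt in the frame of fixture between 0.0028 and 0.0095 m and angle between clamp_bolt's own z axis and vertical below 0.1 rad and contact force between the fingers and clamp_bolt above 3 N and angular speed of clamp_bolt below 0.2 rad/s and horizontal distance between block and pocket below 0.008 m and z of block in the frame of pocket below 0.004 m and angle between block's own z axis and vertical below 0.08 rad and z of each of block_a, block_b, block_c in the frame of fixture below 0.018 m); the arm keeps its last pose, push and grip.
It fails at once if a bystander (glue bottle, mallet or cork block) is moved by more than 20 mm (distance of any of glue, mallet, cork from where it was at the start of the episode above 0.02 m).
It fails at once if a loaded block is lifted out of its pocket or knocked over (distance of any of block_a, block_b, block_c from where it was at the start of the episode above 0.02 m).
It fails at once if the bolt is pulled out of the boss or levered over (z of clamp_bolt in the frame of fixture above 0.035 m or angle between clamp_bolt's own z axis and vertical above 0.2 rad).
It fails at once if the bolt is screwed down well past the start, towards the jaws (z of clamp_bolt in the frame of fixture below 0.0015 m).
It also fails if it takes over 72 s, if anything falls off the work surface, if the arm or the gripper's body presses on something with over 40 N, if the wrist force passes 120 N, or if a joint passes its speed limit or range.

## Working session

There is one attempt and no reset: what is moved stays moved. The work goes in short steps, Python scripts to look and compute and a tool call to move; the robot and the scene stay as the last step left them, time stands still between calls to the robot, and variables do not carry over. Pictures are saved under pics/ and viewed, at most 10 in all, crops included, and the job is handed in when it is done.

Besides the shell and the picture viewer there is one more tool, called after "Call:" in YAML: its name, and indented under it one key for each argument. step_arm: Moves the arm, as the interface text tells. Its arguments: {"type":"object","properties":{"travel":{"type":"array","items":{"type":"array","items":{"type":"number","minimum":-1,"maximum":1}}},"dr":{"type":"array","items":{"type":"array","items":{"type":"number","minimum":-1,"maximum":1}}},"gripper":{"type":"array","items":{"type":"number"}},"grip_force":{"type":"number"}},"required":["travel","dr","gripper"]}

```bash
ls; mkdir -p pics
cat > h.py <<'E'
import numpy as np, cv2
from scipy.spatial.transform import Rotation as Rn
from workcell import ctrl
def cam(s):
    f=240/np.tan(np.radians(s["fov_y"])/2)
    return f,s["cx"],s["cy"],s["k1"],np.array(s["R"]),np.array(s["t"])
def ray(s,u,v):
    f,cx,cy,k,R,t=cam(s); d=np.array([(u-cx)/f,(v-cy)/f]); p=d.copy()
    for _ in range(30): p=d/(1+k*(p@p))
    return -R.T@t, R.T@np.array([p[0],p[1],1])
def onz(s,u,v,z):
    o,d=ray(s,u,v); return o+d*(z-o[2])/d[2]
def proj(s,X):
    f,cx,cy,k,R,t=cam(s); X=np.atleast_2d(X); c=X@R.T+t; p=c[:,:2]/c[:,2:]; p=p*(1+k*(p**2).sum(1,keepdims=True))
    return p*f+[cx,cy]
def save(s,n): cv2.imwrite("pics/"+n,cv2.cvtColor(s["pixels"],cv2.COLOR_RGB2BGR))
E
python3 - <<'E'
from h import *
for n in("scene","top"):
    s=ctrl.snapshot(n); save(s,n+"0.png"); print(n,s["fov_y"],s["k1"],-np.array(s["R"]).T@s["t"])
    for q in("fixture","block","clamp_bolt","glue","mallet","cork","bolt_lead","boss_lead"):
        print(q,[(round(d["confidence"],2),d["at"],int(d["mask"].sum()),onz(s,d["at"][1],d["at"][0],.03).round(3)) for d in ctrl.outline_of(s,q)][:7])
E
```

```text
pics
scene 53.13399731600912 -0.004888446067533602 [-0.22566003  0.52789677  0.55305064]
fixture [(0.61, [289.3, 348.9], 3991, array([ 0.504, -0.024,  0.03 ]))]
block [(0.93, [306.8, 242.6], 697, array([0.565, 0.2  , 0.03 ])), (0.92, [255.7, 377.7], 354, array([ 0.601, -0.184,  0.03 ])), (0.86, [336.3, 256.0], 839, array([0.457, 0.223, 0.03 ])), (0.77, [276.1, 312.9], 424, array([0.598, 0.009, 0.03 ])), (0.63, [374.0, 225.8], 977, array([0.389, 0.311, 0.03 ])), (0.57, [271.3, 395.8], 430, array([ 0.512, -0.166,  0.03 ]))]
clamp_bolt [(0.64, [246.7, 356.5], 505, array([ 0.673, -0.172,  0.03 ]))]
glue [(0.94, [256.3, 215.8], 1466, array([0.817, 0.156, 0.03 ]))]
mallet [(0.48, [271.0, 427.6], 163, array([ 0.473, -0.23 ,  0.03 ]))]
cork [(0.9, [246.0, 315.5], 817, array([ 0.734, -0.085,  0.03 ]))]
bolt_lead [(0.6, [249.8, 357.4], 554, array([ 0.656, -0.162,  0.03 ])), (0.4, [272.2, 425.6], 150, array([ 0.471, -0.222,  0.03 ]))]
boss_lead [(0.8, [289.5, 349.3], 4107, array([ 0.503, -0.024,  0.03 ]))]
top 42.86268730791406 -0.009243560567160572 [ 0.29502396 -0.00854346  1.61457421]
fixture
[... 399 characters left out ...]
rray([ 0.5  , -0.148,  0.03 ])), (0.45, [240.3, 297.4], 169, array([0.568, 0.025, 0.03 ]))]
clamp_bolt [(0.67, [249.8, 329.5], 241, array([ 0.545, -0.06 ,  0.03 ])), (0.43, [240.2, 296.7], 184, array([0.568, 0.027, 0.03 ]))]
glue [(0.54, [182.1, 237.1], 308, array([0.721, 0.191, 0.03 ])), (0.15, [268.1, 361.8], 230, array([ 0.499, -0.145,  0.03 ]))]
mallet [(0.77, [269.9, 413.4], 1149, array([ 0.498, -0.28 ,  0.03 ]))]
cork [(0.73, [185.4, 344.7], 700, array([ 0.721, -0.096,  0.03 ])), (0.36, [255.4, 325.0], 4644, array([ 0.53 , -0.048,  0.03 ]))]
bolt_lead [(0.81, [246.7, 330.3], 271, array([ 0.553, -0.062,  0.03 ]))]
boss_lead [(0.81, [257.5, 325.1], 4707, array([ 0.524, -0.049,  0.03 ]))]
```

Run:
```python
import cv2
a=cv2.imread("pics/top0.png")[150:330,160:440]; cv2.imwrite("pics/top0c.png",cv2.resize(a,(784,504),interpolation=cv2.INTER_CUBIC))
a=cv2.imread("pics/scene0.png")[190:420,180:480]; cv2.imwrite("pics/scene0c.png",cv2.resize(a,(780,598),interpolation=cv2.INTER_CUBIC))
```

```text
(no output)
```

View pics/top0c.png

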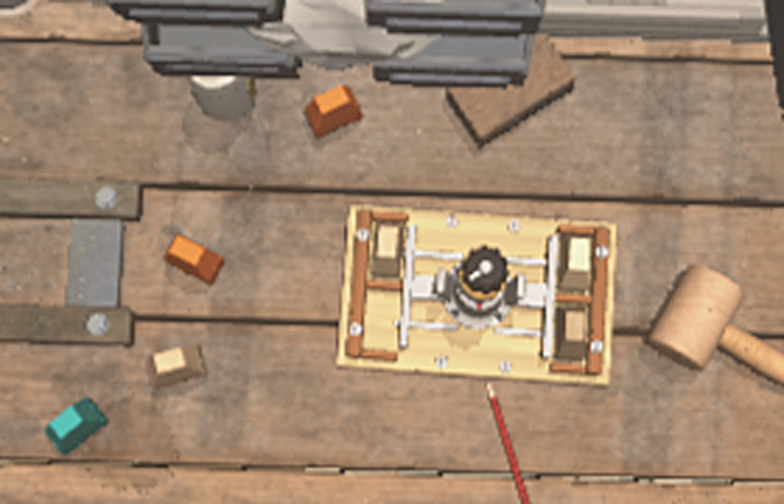

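View pics/scene0c.png

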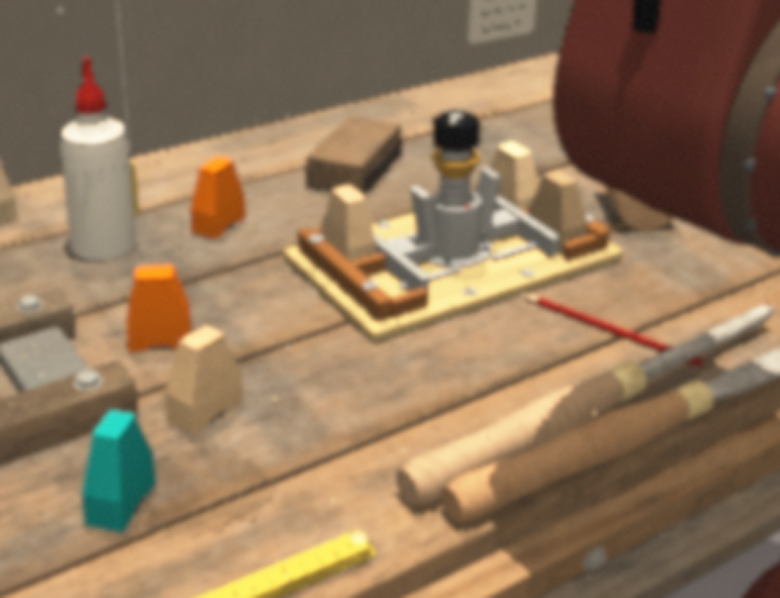

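The top crop shows the wooden block at full-image (223,280), with the empty pocket at the fixture's near-left corner (crop 378,335). The knob is at crop (485,268) and the red dot at (478,305). The orange and turquoise pieces are the decoys.

```bash
cat > fit.py <<'E'
from h import *
from scipy.optimize import least_squares, minimize
def blockpts(x,y,yaw,tw):
    P=np.array([[sx*.014,sy*w/2,z] for z,w in((0,.05),(.064,tw)) for sx in(-1,1) for sy in(-1,1)])
    c,s_=np.cos(yaw),np.sin(yaw); return P@np.array([[c,s_,0],[-s_,c,0],[0,0,1]])+[x,y,0]
def fitblock(shots,x0,y0,tw=.024,free=True,z0=0.):
    ms=[]
    for s in shots:
        c=proj(s,[x0,y0,.03+z0])[0]
        d=min(ctrl.outline_of(s,"block"),key=lambda d:np.hypot(d["at"][1]-c[0],d["at"][0]-c[1])); ms.append((s,d["mask"]))
        print(d["confidence"],d["at"],c)
    K=8
    def cost(p):
        t=0
        for s,m in ms:
            uv=proj(s,blockpts(p[0],p[1],p[2],p[3] if free else tw)+[0,0,z0])
            h=cv2.convexHull(((uv+.5)*K*1).astype(np.float32)).astype(np.int32)
            yy,xx=np.nonzero(m); u0,v0=int(uv[:,0].min())-15,int(uv[:,1].min())-15
            im=np.zeros((80*K,80*K),np.uint8); cv2.fillConvexPoly(im,h-np.array([u0*K,v0*K]),1)
            mm=np.kron(m[v0:v0+80,u0:u0+80].astype(np.uint8),np.ones((K,K),np.uint8))
            t+=1-(im&mm).sum()/max(1,(im|mm).sum())
        return t
    best=None
    for yaw in np.arange(0,np.pi,np.pi/12):
        r=minimize(cost,[x0,y0,yaw,tw],method="Nelder-Mead",options=dict(initial_simplex=np.array([x0,y0,yaw,tw])+np.vstack([np.zeros(4),np.diag([.012,.012,.2,.006])]),maxiter=150))
        if best is None or r.fun<best.fun: best=r
    return best
E
cat > a.py <<'E'
from fit import *
st=ctrl.state(); R=Rn.from_rotvec(st["eef_rot"]).as_matrix(); print(st["eef_pos"],R.round(3),st["clock"])
S=ctrl.snapshot("scene");T=ctrl.snapshot("top")
b=fitblock([T,S],.459,.22); print("block",b.x,b.fun)
tp=np.array([[350,205],[617,225],[608,384],[337,366]])/2.8+[160,150]
sp=np.array([[285,253],[375,330]])/2.6+[180,190]
C=np.array([[78,129],[78,-129],[-78,-129],[-78,129]])/1000
def w(p,q,z):
    c,s=np.cos(p[2]),np.sin(p[2]); q=np.atleast_2d(q); return np.c_[p[0]+c*q[:,0]-s*q[:,1],p[1]+s*q[:,0]+c*q[:,1],np.full(len(q),z)]
def res(p): return np.r_[(proj(T,w(p,C,.012))-tp).ravel(),(proj(S,w(p,C[[0,3]],.012))-sp).ravel()*.7]
r=least_squares(res,[.53,-.05,-.07]); print("fix",r.x,r.fun.round(1)); p=r.x
print("pocket",w(p,[-.033,.088],.012))
kn=w(p,[0,0],.138)[0]; print(kn,proj(T,kn),proj(S,kn),"dot",proj(T,w(p,[-.02,0],.062)))
np.save("fx.npy",p)
u,v=proj(T,kn)[0].astype(int); a=T["pixels"][v-30:v+30,u-40:u+40][...,::-1]; a=cv2.resize(a,(560,420),interpolation=cv2.INTER_CUBIC)
for Y in [w(p,[0,0],.138),w(p,[-.02,0],.062)]:
    q=(proj(T,Y)[0]-[u-40,v-30]+.5)*7; cv2.circle(a,tuple(q.astype(int)),3,(0,255,0),1)
cv2.imwrite("pics/knob.png",a)
E
python3 a.py
```

```text
[ 0.12776323 -0.50922408  0.23130182] [[ 0.97   0.243  0.   ]
 [ 0.243 -0.97  -0.   ]
 [ 0.     0.    -1.   ]] 0.9
0.77 [280.4, 221.7] [221.06211791 279.41942823]
0.86 [335.5, 257.1] [256.88389842 335.38787065]
block [0.45872992 0.21923439 3.43565328 0.02438015] 0.2801523715419304
fix [ 0.53382104 -0.06392687 -0.04201841] [-0.5 -0.3  0.5 -0.6  0.6  0.7 -0.5  0.2 -0.3 -1.2  0.2  0.9]
pocket [[0.5045467  0.02538165 0.012     ]]
[ 0.53382104 -0.06392687  0.138     ] [[332.7230522  247.58015739]] [[356.93896165 235.37408759]] dot [[330.99980855 259.96435808]]
```

View pics/knob.png

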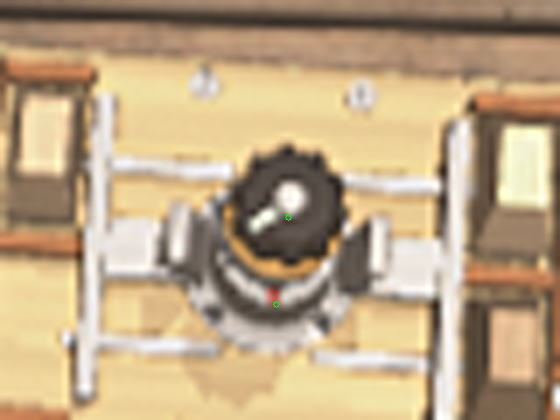

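```bash
cat >> h.py <<'E'
def plan(x,y,z,yaz):
    """travel/dr shares to bring TCP there pointing down with tool y at azimuth yaz; single call if <=45deg"""
    s=ctrl.state(); R=Rn.from_rotvec(s["eef_rot"]); p=np.array(s["eef_pos"])
    yv=np.array([np.cos(yaz),np.sin(yaz),0]); zv=np.array([0,0,-1.]); Rt=Rn.from_matrix(np.c_[np.cross(yv,zv),yv,zv])
    rv=(R.inv()*Rt).as_rotvec()
    print("pos",p.round(4),"q6",round(s["qpos"][5],3),"op",round(s["opening"],3),"grip",s["grip_force"],"F",np.round(s["force"],1),"t",s["clock"])
    print("travel",(R.inv().apply(np.array([x,y,z])-p)/.4).round(4),"dr",(rv/np.radians(45)).round(4))
E
python3 -c "
from h import *
plan(.459,.219,.23,.294)"
```

```text
pos [ 0.1278 -0.5092  0.2313] q6 1.431 op 0.997 grip 0.0 F [ 0.3 -0.3  0.2] t 1.1
travel [ 1.2463 -1.5643  0.0033] dr [ 0.     -0.     -2.0613]
```

Call:
step_arm:
  travel:
    - [0.62,-0.78,0]
    - [0.62,-0.78,0]
    - [0.62,-0.78,0]
    - [0.62,-0.78,0]
    - [0.62,-0.78,0]
    - [0.62,-0.78,0]
    - [0.62,-0.78,0]
    - [0.62,-0.78,0]
  dr:
    - [0,0,-1]
    - [0,0,-1]
    - [0,0,-1]
    - [0,0,-1]
    - [0,0,-1]
    - [0,0,-1]
    - [0,0,-1]
    - [0,0,-1]
  gripper: [60,60,60,60,60,60,60,60]

```text
clock: 2.1
eef_pos: [0.2928, -0.1451, 0.2315]
eef_rot: [2.73, 1.554, 0.0]
force: [-0.5, -0.1, 0.7]
opening: 0.708
grip_force: 0.0
```

```bash
python3 -c "
from h import *
plan(.459,.219,.15,.294)"
```

```text
pos [ 0.2928 -0.1451  0.2315] q6 1.422 op 0.708 grip 0.0 F [-0.5 -0.1  0.7] t 2.1
travel [ 0.9947 -0.1077  0.2037] dr [ 8.0000e-04  4.0000e-04 -1.0568e+00]
```

Call:
step_arm:
  travel:
    - [0.9947,-0.1077,0]
    - [0.9947,-0.1077,0]
    - [0.9947,-0.1077,0]
    - [0.9947,-0.1077,0]
    - [0.9947,-0.1077,0]
    - [0.9947,-0.1077,0.1]
    - [0.9947,-0.1077,0.2]
    - [0.9947,-0.1077,0.2]
    - [0.9947,-0.1077,0.2]
  dr:
    - [0,0,-1]
    - [0,0,-1]
    - [0,0,-1]
    - [0,0,-1]
    - [0,0,-1]
    - [0,0,-1]
    - [0,0,-1]
    - [0,0,-1]
    - [0,0,-1]
  gripper: [60,60,60,60,60,60,60,60,60]

```text
clock: 3.22
eef_pos: [0.4603, 0.2161, 0.1518]
eef_rot: [1.933, 2.476, -0.001]
force: [0.5, -0.7, -0.2]
opening: 0.703
grip_force: 0.0
```

```bash
cat > b.py <<'E'
from fit import *
plan(.459,.219,.025,.294)
S=ctrl.snapshot("scene"); a=S["pixels"][260:410,170:370][...,::-1]; a=cv2.resize(a,(800,600),interpolation=cv2.INTER_CUBIC)
q=proj(S,blockpts(.4587,.2192,.294,.0244)); q=((q+.5-[170,260])*4).astype(int)
for i,j in [(0,1),(1,3),(3,2),(2,0),(4,5),(5,7),(7,6),(6,4),(0,4),(1,5),(2,6),(3,7)]: cv2.line(a,tuple(q[i]),tuple(q[j]),(0,0,255),1)
cv2.imwrite("pics/b1.png",a)
E
python3 b.py
```

```text
pos [0.4603 0.2161 0.1518] q6 1.621 op 0.703 grip 0.0 F [ 0.5 -0.7 -0.2] t 3.225
travel [ 0.008  -0.0013  0.3171] dr [-0.0003  0.0005 -0.0625]
```

View pics/b1.png

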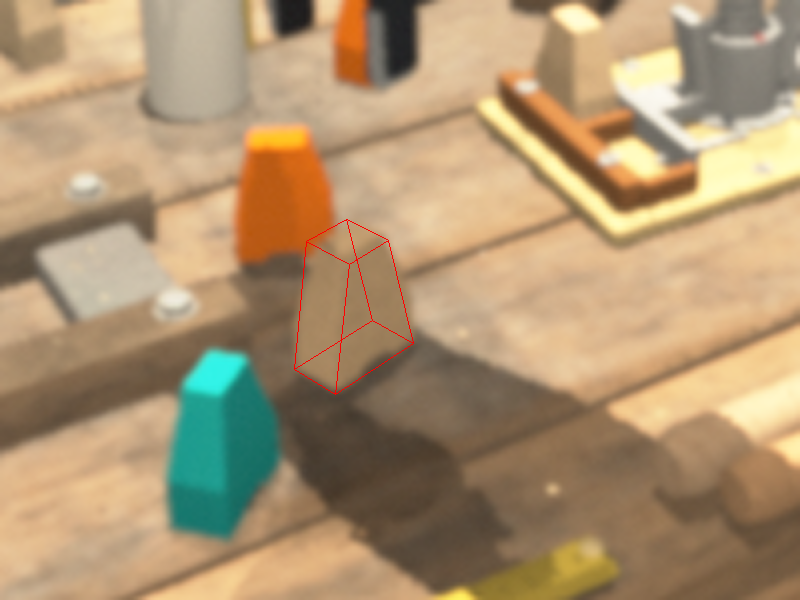

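The model outline (red) sits on the wooden block at crop (350,310), and the fingers are above it at top centre. I'll descend and grip.

Call:
step_arm:
  travel:
    - [0.008,-0.001,0.1]
    - [0.008,-0.001,0.2]
    - [0.008,-0.001,0.27]
    - [0.008,-0.001,0.317]
    - [0.008,-0.001,0.317]
    - [0.008,-0.001,0.317]
    - [0.008,-0.001,0.317]
    - [0.008,-0.001,0.317]
    - [0.008,-0.001,0.317]
    - [0.008,-0.001,0.317]
  dr:
    - [0,0,-0.0625]
    - [0,0,-0.0625]
    - [0,0,-0.0625]
    - [0,0,-0.0625]
    - [0,0,-0.0625]
    - [0,0,-0.0625]
    - [0,0,-0.0625]
    - [0,0,-0.0625]
    - [0,0,-0.0625]
    - [0,0,-0.0625]
  gripper: [60,60,60,60,60,15,15,15,15,15]
  grip_force: 35

```text
clock: 4.53
eef_pos: [0.4599, 0.2203, 0.0261]
eef_rot: [1.87, 2.522, 0.003]
force: [-1.2, -1.8, 9.5]
opening: 0.292
grip_force: 34.2
```

```bash
python3 -c "
from h import *
plan(.5045,.0254,.14,1.529)"
```

```text
pos [0.4599 0.2203 0.0261] q6 1.58 op 0.292 grip 34.20867889886722 F [-1.2 -1.8  9.5] t 4.525
travel [-0.4988 -0.0341 -0.2844] dr [ 0.0024  0.0028 -1.5715]
```

Call:
step_arm:
  travel:
    - [0,0,-0.15]
    - [0,0,-0.28]
    - [-0.12,-0.01,-0.31]
    - [-0.25,-0.017,-0.31]
    - [-0.25,-0.017,-0.31]
    - [-0.25,-0.017,-0.31]
    - [-0.25,-0.017,-0.31]
  dr:
    - [0,0,0]
    - [0,0,0]
    - [0,0,-0.2]
    - [0,0,-0.4]
    - [0,0,-0.6]
    - [0,0,-0.8]
    - [0,0,-0.8]
  gripper: [15,15,15,15,15,15,15]

```text
clock: 5.4
eef_pos: [0.4815, 0.1224, 0.1492]
eef_rot: [1.001, 2.977, 0.001]
force: [0.6, 0.3, -0.5]
opening: 0.292
grip_force: 35.1
```

```bash
python3 -c "
from h import *
plan(.5045,.0254,.14,1.529)"
```

```text
pos [0.4815 0.1224 0.1492] q6 0.751 op 0.292 grip 35.129635403864086 F [ 0.6  0.3 -0.5] t 5.4
travel [-0.1923 -0.1586  0.023 ] dr [ 6.00e-04  1.30e-03 -7.73e-01]
```

Call:
step_arm:
  travel:
    - [-0.1,-0.08,0]
    - [-0.192,-0.159,0.02]
    - [-0.192,-0.159,0.02]
    - [-0.192,-0.159,0.02]
    - [-0.192,-0.159,0.02]
    - [-0.192,-0.159,0.02]
    - [-0.192,-0.159,0.02]
  dr:
    - [0,0,-0.2]
    - [0,0,-0.4]
    - [0,0,-0.6]
    - [0,0,-0.77]
    - [0,0,-0.77]
    - [0,0,-0.77]
    - [0,0,-0.77]
  gripper: [15,15,15,15,15,15,15]

```text
clock: 6.28
eef_pos: [0.5041, 0.0257, 0.1406]
eef_rot: [0.071, 3.141, -0.0]
force: [0.7, -0.2, 0.2]
opening: 0.293
grip_force: 35.1
```

```bash
cat > c.py <<'E'
from fit import *
p=np.load("fx.npy")
plan(.5045,.0254,.06,1.529)
S=ctrl.snapshot("scene");T=ctrl.snapshot("top")
z=ctrl.state()["eef_pos"][2]-.026
c=ctrl.state()["eef_pos"]
b=fitblock([S],c[0],c[1],.0244,False,z); print("scene fit",b.x,b.fun)
import sys
a=S["pixels"][215:315,260:400][...,::-1]; a=cv2.resize(a,(784,560),interpolation=cv2.INTER_CUBIC)
def w(q,z):
    c,s=np.cos(p[2]),np.sin(p[2]); q=np.atleast_2d(q); return np.c_[p[0]+c*q[:,0]-s*q[:,1],p[1]+s*q[:,0]+c*q[:,1],np.full(len(q),z)]
def dr(P,col):
    q=((proj(S,P)+.5-[260,215])*5.6).astype(int); cv2.polylines(a,[q],True,col,1)
for xs in(-1,1): 
    for ys in (1,): dr(w([[xs*.033-.029,ys*.088-.017],[xs*.033-.029,ys*.088+.017],[xs*.033+.029,ys*.088+.017],[xs*.033+.029,ys*.088-.017]],.012),(0,255,0))
dr(w([[.078,.129],[.078,-.129],[-.078,-.129],[-.078,.129]],.012),(255,0,0))
P=blockpts(c[0],c[1],p[2]+np.pi/2,.0244)+[0,0,z]
dr(P[[0,1,3,2]],(0,0,255)); dr(P[[4,5,7,6]],(0,0,255))
cv2.imwrite("pics/"+sys.argv[1],a)
E
python3 c.py c1.png
```

```text
pos [0.5041 0.0257 0.1406] q6 -0.049 op 0.293 grip 35.12771675479598 F [ 0.7 -0.2  0.2] t 6.275
travel [-0.0009 -0.0007  0.2015] dr [-0.      0.0002 -0.004 ]
0.66 [249.7, 330.1] [330.65551662 246.75937468]
scene fit [0.50286776 0.01997029 0.98833529 0.02458883] 0.29801854865793487
```

View pics/c1.png

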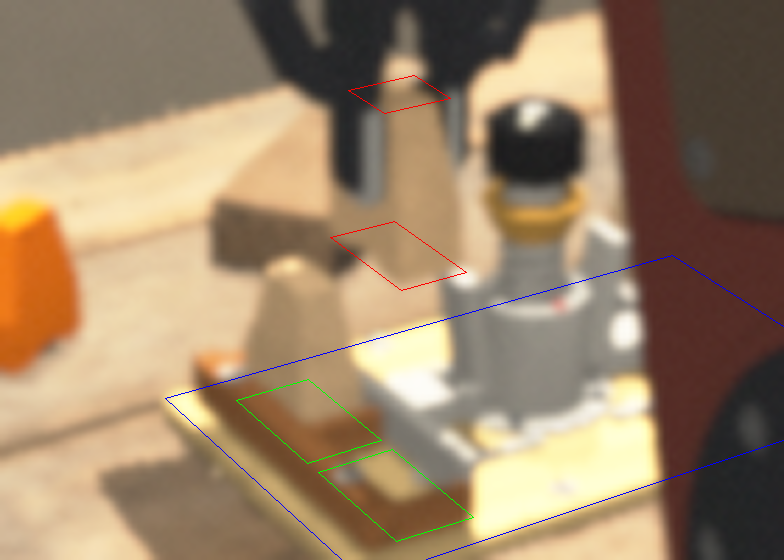

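```bash
cat > d.py <<'E'
from fit import *
import sys
p=np.load("fx.npy")
def w(q,z):
    c,s=np.cos(p[2]),np.sin(p[2]); q=np.atleast_2d(q); return np.c_[p[0]+c*q[:,0]-s*q[:,1],p[1]+s*q[:,0]+c*q[:,1],np.full(len(q),z)]
out=[]
for n,(x0,y0,W,H,k) in (("scene",(290,230,90,80,6)),("top",(275,215,45,80,6))):
    S=ctrl.snapshot(n); a=cv2.imread("pics/%s0.png"%n)[y0:y0+H,x0:x0+W]; a=cv2.resize(a,(W*k,H*k),interpolation=cv2.INTER_CUBIC)
    def dr(P,col):
        q=((proj(S,P)+.5-[x0,y0])*k).astype(int); cv2.polylines(a,[q],True,col,1)
    dr(w([[.078,.129],[.078,-.129],[-.078,-.129],[-.078,.129]],.012),(255,0,0))
    c=w([.033,.088],0)[0]; P=blockpts(c[0],c[1],p[2]+np.pi/2,.0244)+[0,0,.012]
    dr(P[[0,1,3,2]],(0,0,255)); dr(P[[4,5,7,6]],(0,0,255))
    dr(w([[-.062,.105],[-.004,.105]],.032),(0,255,0)); dr(w([[-.062,.071],[-.004,.071]],.033),(0,255,0))
    for x in (-.062,-.004): dr(w([[x,.071],[x,.105]],.028),(255,255,0))
    out.append(a)
cv2.imwrite("pics/"+sys.argv[1],np.hstack(out)[:, :800])
E
python3 d.py d1.png
```

```text
(no output)
```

View pics/d1.png

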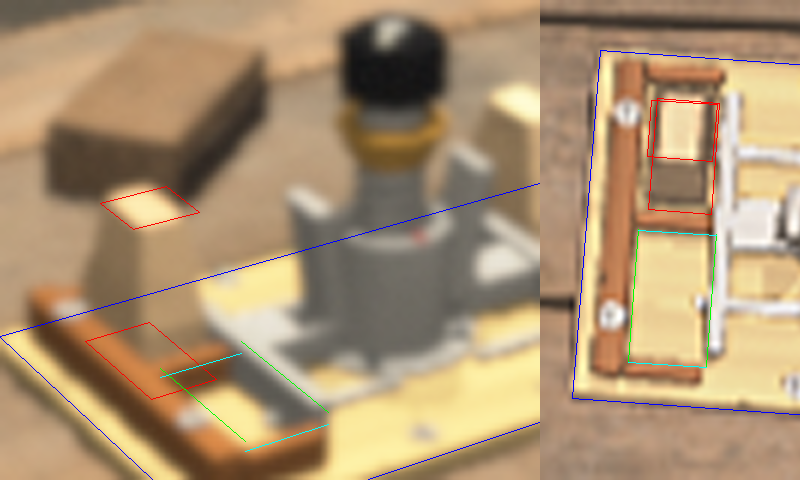

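Call:
step_arm:
  travel:
    - [0,0,0.1]
    - [0,0,0.18]
    - [0,0,0.2]
    - [0,0,0.22]
    - [0,0,0.235]
    - [0,0,0.245]
    - [0,0,0.245]
  dr:
    - [0,0,0]
    - [0,0,0]
    - [0,0,0]
    - [0,0,0]
    - [0,0,0]
    - [0,0,0]
    - [0,0,0]
  gripper: [15,15,15,15,15,15,15]

```text
clock: 7.4
eef_pos: [0.5042, 0.0255, 0.0426]
eef_rot: [0.067, 3.141, 0.0]
force: [0.1, 0.3, -0.1]
opening: 0.296
grip_force: 35.1
```

Call:
step_arm:
  travel:
    - [0,0,0.006]
    - [0,0,0.01]
    - [0,0,0.01]
  dr:
    - [0,0,0]
    - [0,0,0]
    - [0,0,0]
  gripper: [15,15,15]

```text
clock: 7.78
eef_pos: [0.5041, 0.0255, 0.0385]
eef_rot: [-0.067, -3.141, 0.0]
force: [0.4, 0.1, -1.0]
opening: 0.295
grip_force: 35.1
```

Call:
step_arm:
  travel:
    - [0,0,0.001]
    - [0,0,0.001]
    - [0,0,0.001]
    - [0,0,0.001]
    - [0,0,0.001]
    - [0,0,-0.05]
    - [0,0,-0.15]
    - [0,0,-0.3]
    - [0,0,-0.4]
    - [0,0,-0.4]
  dr:
    - [0,0,0]
    - [0,0,0]
    - [0,0,0]
    - [0,0,0]
    - [0,0,0]
    - [0,0,0]
    - [0,0,0]
    - [0,0,0]
    - [0,0,0]
    - [0,0,0]
  gripper: [45,45,45,45,45,45,45,45,45,45]

```text
clock: 9.02
eef_pos: [0.5062, 0.0254, 0.2016]
eef_rot: [0.067, 3.135, -0.001]
force: [0.1, -0.1, -1.7]
opening: 0.529
grip_force: 0.0
```

```bash
cat > e.py <<'E'
from fit import *
p=np.load("fx.npy")
plan(.5045,.0254,.06,1.529)
S=ctrl.snapshot("scene");T=ctrl.snapshot("top")
def crop(S,X,W,H,k):
    u,v=proj(S,X)[0].astype(int); return cv2.resize(S["pixels"][v-H//2:v+H//2,u-W//2:u+W//2][...,::-1],(W//2*2*k,H//2*2*k),interpolation=cv2.INTER_CUBIC)
cv2.imwrite("pics/e1.png",np.hstack([crop(S,[.51,.0,.06],80,80,6),crop(T,[.52,-.03,.05],52,80,6)]))
E
python3 e.py
```

```text
pos [0.5062 0.0254 0.2016] q6 -0.051 op 0.529 grip 0.0 F [ 0.1 -0.1 -1.7] t 9.025
travel [ 0.0063 -0.      0.3539] dr [-0.0004  0.0076 -0.0012]
```

View pics/e1.png

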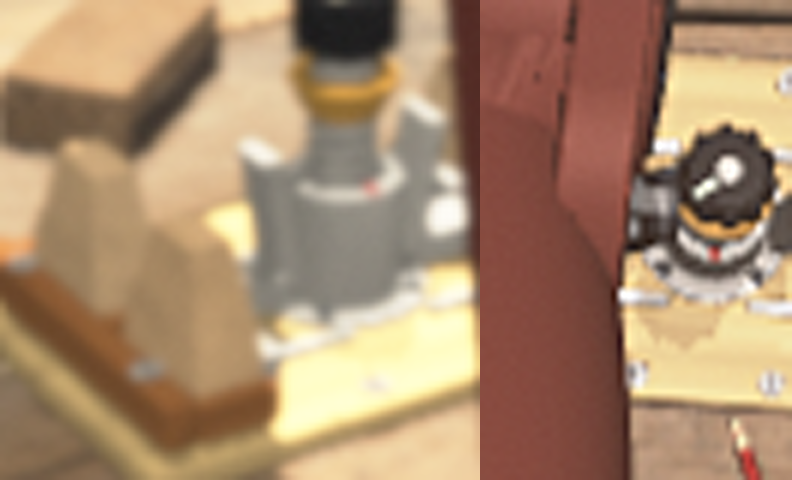

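Block seated in the near-left pocket: scene crop (190,310), upright. Next, the knob: triangulate its hub from both views.

Run:
```python
from h import *
p=np.load("fx.npy")
S=ctrl.snapshot("scene");T=ctrl.snapshot("top")
res=[]
for s,(u,v) in((T,(332.9,244.8)),(S,(355.3,235.3))):
    print("hub at z=.138",onz(s,u,v,.138).round(4)); res.append(ray(s,u,v))
A=sum(np.eye(3)-np.outer(d,d)/(d@d) for o,d in res); b=sum((np.eye(3)-np.outer(d,d)/(d@d))@o for o,d in res); print("tri",np.linalg.solve(A,b).round(4))
# dark-pixel knob mask -> silhouette fit with a cylinder
from scipy.optimize import minimize
K=8; ms=[]
for s,name in((T,"top"),(S,"scene")):
    im=cv2.cvtColor(cv2.imread("pics/%s0.png"%name),cv2.COLOR_BGR2RGB).astype(int); c=proj(s,[p[0],p[1],.13])[0].astype(int)
    sub=im[c[1]-20:c[1]+20,c[0]-20:c[0]+20].max(2); m=(sub<85).astype(np.uint8)
    m=cv2.morphologyEx(m,cv2.MORPH_CLOSE,np.ones((7,7),np.uint8)); n,l,stt,_=cv2.connectedComponentsWithStats(m); 
    k=1+np.argmax(stt[1:,4]); print(name,stt[k]); ms.append((s,l==k,c-20))
a=np.linspace(0,2*np.pi,40)
def cost(q,i=(0,1)):
    t=0
    for s,m,o in [ms[j] for j in i]:
        P=np.vstack([np.c_[q[0]+.021*np.cos(a),q[1]+.021*np.sin(a),0*a+z] for z in(.11,.138)])
        h=cv2.convexHull(((proj(s,P)+.5-o)*K).astype(np.float32)).astype(np.int32); im=np.zeros((40*K,40*K),np.uint8); cv2.fillConvexPoly(im,h,1)
        mm=np.kron(m.astype(np.uint8),np.ones((K,K),np.uint8)); t+=1-(im&mm).sum()/(im|mm).sum()
    return t
for i in((0,),(1,),(0,1)):
    r=minimize(cost,[p[0]+.003,p[1]],args=(i,),method="Nelder-Mead",options=dict(initial_simplex=[[p[0],p[1]],[p[0]+.01,p[1]],[p[0],p[1]+.01]])); print(i,r.x.round(4),r.fun)
print(p, ctrl.state()["qpos"])
```

```text
hub at z=.138 [ 0.5407 -0.0642  0.138 ]
hub at z=.138 [ 0.5361 -0.0612  0.138 ]
tri [ 0.5409 -0.0645  0.1355]
top [ 10  10  23  26 353]
scene [ 11  16  17  15 225]
(0,) [ 0.5332 -0.0638] 0.3579671828444333
(1,) [ 0.5437 -0.0668] 0.3349808305233498
(0, 1) [ 0.5348 -0.063 ] 0.7159132910791092
[ 0.53382104 -0.06392687 -0.04201841] [-9.43885203e-02  2.75225233e-01 -2.67369051e-01  1.03033145e+00
  5.68364453e-06 -5.15019124e-02]
```

Call:
step_arm:
  travel:
    - [0,0,0]
    - [0,0,0]
    - [0,0,0]
    - [0,0,0]
    - [0,0,0]
    - [0,0,0]
  dr:
    - [0,0,1]
    - [0,0,1]
    - [0,0,1]
    - [0,0,1]
    - [0,0,1]
    - [0,0,1]
  gripper: [80,80,80,80,80,80]

```text
clock: 9.98
eef_pos: [0.5037, 0.0256, 0.1978]
eef_rot: [-1.259, -2.877, 0.001]
force: [-0.1, -0.4, 0.4]
opening: 0.935
grip_force: 0.0
```

```bash
python3 -c "
from h import *
plan(.537,-.064,.19,0)"
```

```text
pos [0.5037 0.0256 0.1978] q6 0.731 op 0.935 grip 0.0 F [-0.1 -0.4  0.4] t 9.975
travel [-0.2209 -0.0908  0.0194] dr [-1.400e-03 -8.000e-04  9.494e-01]
```

Call:
step_arm:
  travel:
    - [-0.221,-0.091,0]
    - [-0.221,-0.091,0]
    - [-0.221,-0.091,0]
    - [-0.221,-0.091,0]
    - [-0.221,-0.091,0.02]
    - [-0.221,-0.091,0.02]
    - [-0.221,-0.091,0.02]
  dr:
    - [0,0,0.95]
    - [0,0,0.95]
    - [0,0,0.95]
    - [0,0,0.95]
    - [0,0,0.95]
    - [0,0,0.95]
    - [0,0,0.95]
  gripper: [80,80,80,80,80,80,80]

```text
clock: 10.85
eef_pos: [0.5369, -0.0641, 0.1903]
eef_rot: [-2.222, -2.221, 0.0]
force: [0.2, 0.3, 0.2]
opening: 0.938
grip_force: 0.0
```

```bash
cat > f.py <<'E'
from fit import *
import sys
p=np.load("fx.npy")
plan(.537,-.064,.105,0)
S=ctrl.snapshot("scene");T=ctrl.snapshot("top")
def crop(S,X,W,H,k):
    u,v=proj(S,X)[0].astype(int); a=cv2.resize(S["pixels"][v-H//2:v+H//2,u-W//2:u+W//2][...,::-1],(W//2*2*k,H//2*2*k),interpolation=cv2.INTER_CUBIC)
    th=np.linspace(0,2*np.pi,60)
    for z in(.11,.138):
        q=(proj(S,np.c_[.537+.021*np.cos(th),-.064+.021*np.sin(th),0*th+z])+.5-[u-W//2,v-H//2])*k; cv2.polylines(a,[q.astype(int)],True,(0,255,0),1)
    return a
cv2.imwrite("pics/"+sys.argv[1],crop(S,[.537,-.064,.11],60,60,8))
E
python3 f.py f1.png
```

```text
pos [ 0.5369 -0.0641  0.1903] q6 1.317 op 0.938 grip 0.0 F [0.2 0.3 0.2] t 10.85
travel [1.000e-04 2.000e-04 2.133e-01] dr [-0.0005 -0.0001 -0.0005]
```

View pics/f1.png

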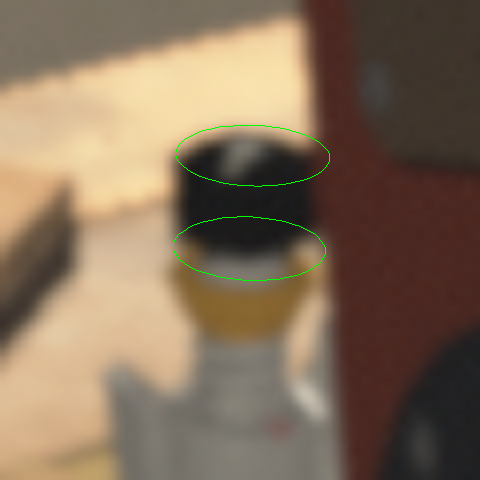

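The knob shows centred about 1 px left of the predicted rings, at crop (246,197). That is close enough to descend and grip.

Call:
step_arm:
  travel:
    - [0.0015,0.001,0.1]
    - [0.0015,0.001,0.18]
    - [0.0015,0.001,0.213]
    - [0.0015,0.001,0.213]
    - [0.0015,0.001,0.213]
    - [0.0015,0.001,0.213]
    - [0.0015,0.001,0.213]
    - [0.0015,0.001,0.213]
    - [0.0015,0.001,0.213]
  dr:
    - [0,0,0]
    - [0,0,0]
    - [0,0,0]
    - [0,0,0]
    - [0,0,0]
    - [0,0,0]
    - [0,0,0]
    - [0,0,0]
    - [0,0,0]
  gripper: [80,80,80,80,30,30,30,30,30]
  grip_force: 25

```text
clock: 12.08
eef_pos: [0.5383, -0.0639, 0.1065]
eef_rot: [2.224, 2.216, 0.001]
force: [-0.0, -0.4, 6.6]
opening: 0.481
grip_force: 25.0
```

```bash
python3 -c "
from h import *
plan(.534,-.064,.106,0)"
```

```text
pos [ 0.5383 -0.0639  0.1065] q6 1.321 op 0.481 grip 24.968391358852386 F [-0.  -0.4  6.6] t 12.075
travel [-0.0003 -0.0107  0.0012] dr [ 0.0025  0.0008 -0.0045]
```

Call:
step_arm:
  travel:
    - [0,-0.001,-0.001]
    - [0,-0.002,-0.002]
    - [0,-0.003,-0.003]
    - [0,-0.004,-0.0035]
    - [0,-0.005,-0.004]
    - [0,-0.005,-0.004]
    - [0,-0.005,-0.004]
  dr:
    - [0,0,-0.15]
    - [0,0,-0.3]
    - [0,0,-0.5]
    - [0,0,-0.65]
    - [0,0,-0.8]
    - [0,0,-0.8]
    - [0,0,-0.8]
  gripper: [30,30,30,30,30,30,30]

```text
clock: 12.95
eef_pos: [0.5367, -0.0636, 0.1076]
eef_rot: [1.434, 2.793, 0.002]
force: [5.4, 1.8, 1.1]
opening: 0.48
grip_force: 25.9
```

```bash
python3 -c "
from h import *
plan(.535,-.064,.108,1.3)"
```

```text
pos [ 0.5367 -0.0636  0.1076] q6 0.695 op 0.48 grip 25.917988121509552 F [5.4 1.8 1.1] t 12.95
travel [ 0.0016 -0.004  -0.0011] dr [ 0.002   0.0026 -0.8627]
```

Call:
step_arm:
  travel:
    - [0,0,-0.0005]
    - [0,0,-0.001]
    - [0,0,-0.0015]
    - [0,0,-0.002]
    - [0,0,-0.0025]
    - [0,0,-0.0025]
    - [0,0,-0.0025]
  dr:
    - [0,0,-0.15]
    - [0,0,-0.3]
    - [0,0,-0.5]
    - [0,0,-0.7]
    - [0,0,-0.86]
    - [0,0,-0.86]
    - [0,0,-0.86]
  gripper: [30,30,30,30,30,30,30]

```text
clock: 13.82
eef_pos: [0.5353, -0.0634, 0.1077]
eef_rot: [-0.429, -3.112, -0.001]
force: [2.7, 2.2, -4.9]
opening: 0.483
grip_force: 25.9
```

```bash
cat > g.py <<'E'
from h import *
import sys
plan(.535,-.064,.108,1.3)
S=ctrl.snapshot("scene")
u,v=proj(S,[.535,-.064,.115])[0].astype(int); a=S["pixels"][v-30:v+30,u-30:u+30][...,::-1]
cv2.imwrite("pics/"+sys.argv[1],cv2.resize(a,(480,480),interpolation=cv2.INTER_CUBIC))
E
python3 g.py g1.png
```

```text
pos [ 0.5353 -0.0634  0.1077] q6 0.02 op 0.483 grip 25.915758311748505 F [ 2.7  2.2 -4.9] t 13.825
travel [ 0.0004 -0.0016 -0.0007] dr [ 0.0004 -0.0006 -0.0042]
```

Call:
step_arm:
  travel:
    - [0,0,-0.0005]
    - [0,0,-0.0005]
    - [0,0,-0.0005]
    - [0,0,-0.0005]
    - [0,0,-0.0005]
    - [0,0,-0.0005]
    - [0,0,-0.0005]
    - [0,0,-0.0005]
  dr:
    - [0,0,-0.2]
    - [0,0,-0.2]
    - [0,0,-0.2]
    - [0,0,-0.2]
    - [0,0,-0.2]
    - [0,0,-0.2]
    - [0,0,-0.2]
    - [0,0,-0.2]
  gripper: [30,30,30,62,62,62,62,62]

```text
clock: 14.88
eef_pos: [0.5354, -0.0636, 0.1081]
eef_rot: [-0.178, -3.136, 0.0]
force: [-0.3, 0.2, -0.2]
opening: 0.724
grip_force: 0.0
```

```bash
python3 g.py g2.png; python3 -c "
import cv2,numpy as np
cv2.imwrite('pics/g12.png',np.hstack([cv2.resize(cv2.imread('pics/'+n),(400,400)) for n in ('g1.png','g2.png')]))"
```

```text
pos [ 0.5354 -0.0636  0.1081] q6 -0.14 op 0.724 grip 0.0 F [-0.3  0.2 -0.2] t 14.875
travel [ 0.0009 -0.001   0.0003] dr [-1.e-04 -1.e-04  2.e-01]
```

View pics/g12.png

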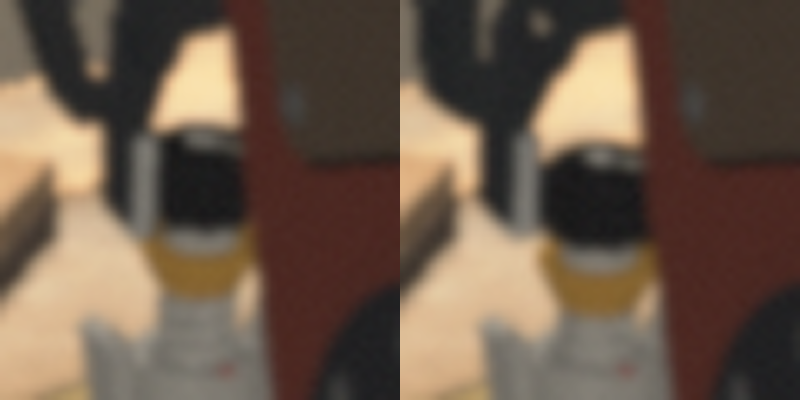

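The bolt has dropped: the knob's top edge went from row 127 to 145. I'll rotate the open hand back to get range for the forward turn.

Call:
step_arm:
  travel:
    - [0,0,0]
    - [0,0,0]
    - [0,0,0]
    - [0,0,0]
    - [0,0,0]
    - [0,0,0]
  dr:
    - [0,0,-0.9]
    - [0,0,-0.9]
    - [0,0,-0.9]
    - [0,0,-0.9]
    - [0,0,-0.9]
    - [0,0,-0.9]
  gripper: [80,80,80,80,80,80]

```text
clock: 15.68
eef_pos: [0.5355, -0.0636, 0.1081]
eef_rot: [0.914, -3.006, 0.0]
force: [-0.5, 0.2, 0.7]
opening: 0.941
grip_force: 0.0
```

Call:
step_arm:
  travel:
    - [0,0,0]
    - [0,0,0]
    - [0,0,0]
    - [0,0,0]
    - [0,0,0]
    - [0,0,0]
  dr:
    - [0,0,-0.9]
    - [0,0,-0.9]
    - [0,0,-0.9]
    - [0,0,-0.9]
    - [0,0,-0.9]
    - [0,0,-0.9]
  gripper: [80,80,80,80,80,80]

```text
clock: 16.42
eef_pos: [0.5355, -0.0636, 0.1081]
eef_rot: [1.896, -2.505, -0.0]
force: [-0.3, 0.0, 0.5]
opening: 0.937
grip_force: 0.0
```

Call:
step_arm:
  travel:
    - [0,0,0]
    - [0,0,0]
    - [0,0,0]
    - [0,0,0]
    - [0,0,0]
    - [0,0,0]
  dr:
    - [0,0,-0.9]
    - [0,0,-0.9]
    - [0,0,-0.9]
    - [0,0,-0.9]
    - [0,0,-0.9]
    - [0,0,-0.9]
  gripper: [80,80,80,80,80,80]

```text
clock: 17.18
eef_pos: [0.5355, -0.0636, 0.1081]
eef_rot: [-2.646, 1.694, 0.0]
force: [0.2, 0.4, 0.2]
opening: 0.933
grip_force: 0.0
```

Call:
step_arm:
  travel:
    - [0,0,0]
    - [0,0,0]
    - [0,0,0]
    - [0,0,0]
    - [0,0,0]
    - [0,0,0]
  dr:
    - [0,0,-0.8]
    - [0,0,-0.8]
    - [0,0,-0.8]
    - [0,0,-0.8]
    - [0,0,-0.8]
    - [0,0,-0.8]
  gripper: [80,80,80,80,80,80]

```text
clock: 17.92
eef_pos: [0.5355, -0.0636, 0.1081]
eef_rot: [3.04, -0.791, -0.0]
force: [0.9, -0.0, -0.8]
opening: 0.938
grip_force: 0.0
```

```bash
python3 -c "
from h import *
plan(.535,-.064,.1005,4.217); print(ctrl.state()['qpos'])"
```

```text
pos [ 0.5355 -0.0636  0.1081] q6 -2.886 op 0.938 grip 0.0 F [ 0.9 -0.  -0.8] t 17.925
travel [-0.0006  0.0014  0.019 ] dr [ 0.      0.     -0.0175]
[-2.53845170e-01  4.18056343e-01 -3.11353144e-01  8.41417636e-01
 -4.48621674e-06 -2.88630991e+00]
```

Call:
step_arm:
  travel:
    - [0,0,0.019]
    - [0,0,0.019]
    - [0,0,0.019]
    - [0,0,0.019]
    - [0,0,0.019]
    - [0,0,0.019]
  dr:
    - [0,0,0]
    - [0,0,0]
    - [0,0,0]
    - [0,0,0]
    - [0,0,0]
    - [0,0,0]
  gripper: [80,80,30,30,30,30]
  grip_force: 25

```text
clock: 18.68
eef_pos: [0.5356, -0.0636, 0.1007]
eef_rot: [3.041, -0.787, 0.001]
force: [-0.0, 0.1, 2.1]
opening: 0.483
grip_force: 25.7
```

Call:
step_arm:
  travel:
    - [0,0,0.0004]
    - [0,0,0.0008]
    - [0,0,0.0012]
    - [0,0,0.0017]
    - [0,0,0.0023]
    - [0,0,0.0023]
  dr:
    - [0,0,0.15]
    - [0,0,0.35]
    - [0,0,0.55]
    - [0,0,0.75]
    - [0,0,0.92]
    - [0,0,0.92]
  gripper: [30,30,30,30,30,30]

```text
clock: 19.42
eef_pos: [0.5361, -0.0633, 0.0999]
eef_rot: [-2.567, 1.809, -0.001]
force: [1.1, 2.9, 2.2]
opening: 0.483
grip_force: 25.9
```

Call:
step_arm:
  travel:
    - [0,0,0.0004]
    - [0,0,0.0008]
    - [0,0,0.0012]
    - [0,0,0.0017]
    - [0,0,0.0023]
    - [0,0,0.0023]
  dr:
    - [0,0,0.15]
    - [0,0,0.35]
    - [0,0,0.55]
    - [0,0,0.75]
    - [0,0,0.92]
    - [0,0,0.92]
  gripper: [30,30,30,30,30,30]

```text
clock: 20.18
eef_pos: [0.5363, -0.0634, 0.099]
eef_rot: [-1.765, 2.597, -0.001]
force: [3.0, 2.1, 1.3]
opening: 0.482
grip_force: 26.0
```

```bash
python3 -c "
from h import *
plan(.535,-.064,.1,2.8); print(ctrl.state()['moment'])"
```

```text
pos [ 0.5363 -0.0634  0.099 ] q6 -1.448 op 0.482 grip 26.008764803409576 F [3.  2.1 1.3] t 20.175
travel [ 0.0025  0.0025 -0.0026] dr [-0.0017  0.0012 -0.0449]
[ 0.72165704 -0.94487111 -0.04814391]
```

Forces are small, so I'll continue.

Call:
step_arm:
  travel:
    - [0,0,0.0004]
    - [0,0,0.0008]
    - [0,0,0.0012]
    - [0,0,0.0017]
    - [0,0,0.0023]
    - [0,0,0.0023]
  dr:
    - [0,0,0.15]
    - [0,0,0.35]
    - [0,0,0.55]
    - [0,0,0.75]
    - [0,0,0.92]
    - [0,0,0.92]
  gripper: [30,30,30,30,30,30]

```text
clock: 20.92
eef_pos: [0.5361, -0.0637, 0.0981]
eef_rot: [-0.735, 3.053, -0.001]
force: [3.8, 1.5, 4.3]
opening: 0.488
grip_force: 25.8
```

Call:
step_arm:
  travel:
    - [0,0,0.0004]
    - [0,0,0.0008]
    - [0,0,0.0012]
    - [0,0,0.0017]
    - [0,0,0.0023]
    - [0,0,0.0023]
  dr:
    - [0,0,0.15]
    - [0,0,0.35]
    - [0,0,0.55]
    - [0,0,0.75]
    - [0,0,0.92]
    - [0,0,0.92]
  gripper: [30,30,30,30,30,30]

```text
clock: 21.68
eef_pos: [0.5363, -0.0633, 0.0972]
eef_rot: [0.39, 3.116, 0.001]
force: [5.2, 3.5, 3.5]
opening: 0.483
grip_force: 25.8
```

Call:
step_arm:
  travel:
    - [0,0,0.0004]
    - [0,0,0.0008]
    - [0,0,0.0012]
    - [0,0,0.0017]
    - [0,0,0.0023]
    - [0,0,0.0023]
  dr:
    - [0,0,0.15]
    - [0,0,0.35]
    - [0,0,0.55]
    - [0,0,0.75]
    - [0,0,0.92]
    - [0,0,0.92]
  gripper: [30,30,30,30,30,30]

```text
clock: 22.42
eef_pos: [0.5368, -0.0635, 0.0963]
eef_rot: [1.466, 2.776, 0.002]
force: [5.9, 2.4, 2.0]
opening: 0.483
grip_force: 25.7
```

```bash
python3 -c "
from h import *
plan(.535,-.064,.096,.6); print(ctrl.state()['moment'])"
```

```text
pos [ 0.5368 -0.0635  0.0963] q6 0.718 op 0.483 grip 25.67634254693985 F [5.9 2.4 2. ] t 22.425
travel [ 0.0015 -0.0043  0.0008] dr [ 0.0029  0.0014 -0.001 ]
[ 0.82030743 -1.58226827 -0.04889489]
```

Call:
step_arm:
  travel:
    - [-0.0014,0.002,0.0004]
    - [-0.0014,0.002,0.0008]
    - [-0.0014,0.002,0.0012]
    - [-0.0014,0.002,0.0017]
    - [-0.0014,0.002,0.0023]
    - [-0.0014,0.002,0.0023]
  dr:
    - [0,0,0.15]
    - [0,0,0.35]
    - [0,0,0.55]
    - [0,0,0.75]
    - [0,0,0.92]
    - [0,0,0.92]
  gripper: [30,30,30,30,30,30]

```text
clock: 23.18
eef_pos: [0.537, -0.064, 0.0953]
eef_rot: [2.353, 2.08, 0.001]
force: [4.1, -0.3, 3.6]
opening: 0.484
grip_force: 25.8
```

Call:
step_arm:
  travel:
    - [0,0,0.0004]
    - [0,0,0.0008]
    - [0,0,0.0012]
    - [0,0,0.0017]
    - [0,0,0.0023]
    - [0,0,0.0023]
  dr:
    - [0,0,0.15]
    - [0,0,0.35]
    - [0,0,0.55]
    - [0,0,0.75]
    - [0,0,0.92]
    - [0,0,0.92]
  gripper: [30,30,30,30,30,30]

```text
clock: 23.92
eef_pos: [0.5365, -0.0641, 0.0943]
eef_rot: [2.937, 1.113, -0.0]
force: [1.2, -1.3, 5.2]
opening: 0.484
grip_force: 26.0
```

Call:
step_arm:
  travel:
    - [0,0,0.0004]
    - [0,0,0.0008]
    - [0,0,0.0012]
    - [0,0,0.0017]
    - [0,0,0.002]
    - [0,0,0.002]
    - [0,0,0.002]
  dr:
    - [0,0,0.15]
    - [0,0,0.35]
    - [0,0,0.55]
    - [0,0,0.75]
    - [0,0,0.85]
    - [0,0,0.85]
    - [0,0,0.85]
  gripper: [30,30,30,30,30,30,30]

```text
clock: 24.8
eef_pos: [0.5362, -0.0636, 0.0934]
eef_rot: [-3.14, -0.092, 0.001]
force: [1.2, 0.6, 6.5]
opening: 0.486
grip_force: 26.2
```

```bash
python3 g.py g3.png; python3 -c "
import cv2,numpy as np
cv2.imwrite('pics/g23.png',np.hstack([cv2.resize(cv2.imread('pics/'+n),(400,400)) for n in ('g2.png','g3.png')]))"
```

```text
pos [ 0.5362 -0.0636  0.0934] q6 2.83 op 0.486 grip 26.15192949771881 F [1.2 0.6 6.5] t 24.8
travel [-0.0031  0.0009 -0.0365] dr [-6.0000e-04  1.0000e-04 -3.5807e+00]
```

View pics/g23.png

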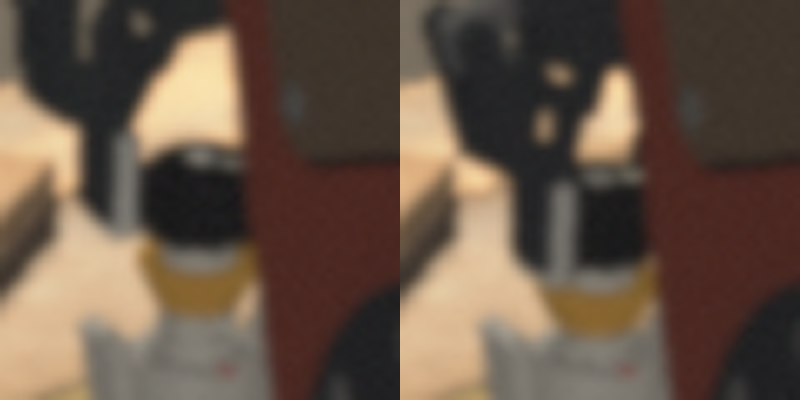

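The knob and cone sank about 3 px (roughly 7 mm), matching the 7.3 mm the hand went down, and the knob is still gripped at 26 N. I'll hand it in.

```bash
python3 -c "
from h import *
print(ctrl.sign_off())"
```

```text
the job is handed in; nothing more can be done
None
```

The job is handed in, with no verdict returned. The block stands in the empty pocket; the bolt dropped after the backward turn, then went forward about 0.92 turn (hand 7.3 mm lower), and the knob is still gripped at 26 N.

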